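# Fetch a calibration weight from the gap under an instrument stand with a reacher

## Task

A small brass calibration weight has been pushed deep into the low gap under the white instrument stand. Take hold of the reacher by its grip and trigger, slide its open jaws in along the bench until they stand on both sides of the weight, squeeze the trigger by feel so that the jaws hold the weight firmly but gently, and draw it out held in the jaws. Then let go, so that the weight is left standing upright on the bench well clear of the front of the stand and the reacher lies flat on the bench with its jaws open; never touch the weight with the gripper, tip it or squeeze it hard, do not ram the stand, and leave the other things where they are.

Things in the scene. Friction and masses are not known exactly. Their poses are not given: they have to be found in the camera images.
- reacher: the reacher, a hand tool 184 mm long, at most 80 mm wide and 48 mm high, 0.22 kg, lying flat; sliding on the bench takes 1 to 3 N. Origin on its underside in the middle of the grip; +x along the tool to the jaws, z up. Tail at x -38 mm; nose block x 40 to 56 mm (y -21 to 29, up to z 34 mm); head block x 71 to 89 mm (y -35 to 35, z 0 to 22 mm); jaws x 86 to 146 mm, z 4 to 24 mm
- reacher_grip (a point): middle of the reacher's grip, 27 mm above its origin. Pinch here from above, across y: fixed grey grip at y 14 to 30 mm (x -35 to 35, top at z 46 mm) and, parallel, the black trigger plate, outer face at y -30 mm when let go (x -28 to 28, z 9 to 45 mm): 60 mm over both. A floor plate up to z 6 mm joins them below (y -6 to 30 mm)
- reacher_trigger (a joint): trigger travel towards the fixed grip (m): 0 let go (a spring holds it with 5.6 N), 0.016 fully squeezed; the spring adds 0.35 N per mm. The moving jaw closes by twice this travel, and half of the squeeze beyond the spring's force reaches the jaw. Let go, it springs open. Between two fingers that close evenly the whole tool shifts to its own -y by half the trigger's travel
- reacher_jaw: moving jaw, on the -y side of the reacher, with a flat rubber pad (x 107 to 143 mm of the reacher, z 5 to 23 mm). Origin at the reacher's x = 0 on its underside, in the plane of the pad's inner face (y -24 mm of the reacher when let go). Moves to +y as the trigger is squeezed
- reacher_fixed_jaw: the other jaw, on the +y side, same pad; origin likewise, at the nominal plane of the pad's face (y +24 mm of the reacher). Its finger is clamped on a stiff slide, set up to 4 mm either way of this, which the pose does not tell; so the trigger travel at which the jaws meet the weight (about 9 to 13 mm) must be found by feel. It stays put under normal squeezing
- reacher_jaws (a point): point of the reacher midway between the nominal jaw faces, at the middle of the pads' length: 125 mm ahead of the reacher's origin and 14 mm up; axes as the reacher's
- weight: the calibration weight, brass-coloured, 26 mm in diameter and 41 mm high with a knob on top, 0.14 to 0.28 kg, standing upright in the gap; origin at the centre of its underside, z up. It is delicate: a jaw force above 12 N on it is too much (3 to 7 N is right)
- stand: the low white instrument stand, fixed: 120 mm deep (x), 160 mm wide (y), 70 mm high, closed at the back (+x) and sides, open at the front (-x). The gap inside is 146 mm wide, 62 mm high and 112 mm deep; the bench is its floor. Origin at the centre of its underside. A jar and a timer stand on top towards its back, up to 140 mm high
- stand_mouth (a point): the middle of the gap's mouth at bench level, 60 mm in front of the stand's origin; axes as the stand's: -x points straight out of the gap
- crucible: bystander: white porcelain crucible, 42 mm wide, 35 mm high; origin at the centre of its underside
- rubber_stopper: bystander: rubber stopper, 33 mm wide, 26 mm high; origin at the centre of its underside
- petri_dish: bystander: clear flat dish, 64 mm wide, 16 mm high; origin at the centre of its underside
- marker_pen: bystander: marker pen, 132 mm long, lying; origin at the middle of its underside
Things that resemble listed ones, but are neither listed nor needed, are in the scene too. Leave any blue or purple look-alike of the weight alone.

How it is judged (in metres and radians):
On the way, in this order (a step that is already met when the one before it is completed fails the run):
1. inside the gap, both jaws hold the weight (x of weight in the frame of stand_mouth above 0.02 m and contact force between each of reacher_jaw, reacher_fixed_jaw and weight above 1 N), for 0.2 s.
2. the weight has been drawn out of the gap, still held by both jaws (x of weight in the frame of stand_mouth below -0.02 m and contact force between each of reacher_jaw, reacher_fixed_jaw and weight above 0.7 N), for 0.1 s.
At the end, for the whole second after the job is handed in: the weight stands upright (within 0.1 rad) and still on the bench, its centre 25 to 300 mm in front of the mouth of the gap and not pressed by the reacher; the reacher lies flat on the bench, still, its trigger let go (within 3 mm) (x of weight in the frame of stand_mouth between -0.3 and -0.025 m and angle between each of weight, reacher's own z axis and vertical below 0.1 rad and height (world z) of weight between -0.004 and 0.004 m and linear speed of each of weight, reacher below 0.01 m/s and contact force between reacher and weight below 0.3 N and value of joint reacher_trigger below 0.003 m and height (world z) of reacher below 0.006 m); the robot touches nothing.
It fails at once if a jaw presses the weight with more than 12 N (contact force between any of reacher_jaw, reacher_fixed_jaw and weight above 12 N).
It fails at once if the gripper or arm touches the weight (contact force between any of the fingers, the arm and weight above 0.5 N).
It fails at once if the weight is tipped (angle between weight's own z axis and vertical above 0.5 rad).
It fails at once if the stand is rammed by the reacher or the arm (over 12 N) (contact force between any of reacher, the arm and stand above 12 N).
It fails at once if a bystander is moved by more than 25 mm (distance of any of crucible, rubber_stopper, petri_dish, marker_pen from where it was at the start of the episode above 0.025 m).
It also fails if it takes over 40 s, if anything falls off the work surface, if the arm or the gripper's body presses on something with over 40 N, if the wrist force passes 120 N, or if a joint passes its speed limit or range.

## Robot

A 7-joint arm with a two-finger parallel gripper is mounted at the origin on a cart in front of the work surface, level with it; the furniture and walls round the work are solid. World frame = base frame: x ahead of the robot, y to its left, z up, the work surface at z = 0. Lengths are in mm, angles in degrees, forces in N, time in s.
With the tool pointing down it reaches from about 425 to 950 mm from the base axis. Payload 4.7 kg.
Tool frame: the origin (TCP) lies midway between the tips of the shut fingers; the grasp point (between the pads) lies 19 mm behind it; z points along the fingers, x is the direction in which the jaws open and shut, and the axes are right-handed (so a half turn about z gives the same grasp; the last joint's range is limited). The gripper opens to 85 mm and grips with 20 to 120 N. Pads are 22 mm wide; open, the fingers measure 114 mm over their backs; the gripper's body (76 mm by 85 mm) begins 54 mm behind the grasp point. The pads swing forward as they close: fully open they stand 13 mm farther back than shut.
Start: joints at [62.745, 26.849, -2.785, 87.806, 1.381, 65.374, -4.715], TCP at [291.702, -608.735, 231.335] pointing down, gripper open.
Joint ranges: [-148.3, 148.3], [-19.14, 114.17], [-79.39, 73.82], [5.75, 140.21], [-59.74, 239.74], [12.07, 113.84], [-152.46, 152.46]. Speed limits (degrees/s): [147.25, 147.25, 180, 180, 180, 180, 180].

## Interface

Orientations are given as a 3x3 rotation matrix whose columns are the frame's x, y, z axes.
In Python, from plant import bot, grab_frame gives the robot as it stands. The module is installed in compiled form; this text tells all that it offers.
- The arm moves only by the shell command python3 -m pendant 'ROWS' [FORCE]. ROWS is JSON, a list of rows, each an object with "translation": the shift along the tool's x, y, z in cm, a list of three; "turn": the turn, a rotation vector about the tool's x, y, z in degrees, a list of three; "claw": the closure in counts, from 0 (fully open) to 255 (shut). In form: [{"translation": [x, y, z], "turn": [ax, ay, az], "claw": claw}, ...]. A call has 1 to 12 rows; each row is the pose to reach, as a shift and turn from the pose commanded when the call began, along the tool's axes at that moment; what a row does not reach only later rows make up. A row lasts 1/10 s, in which the tool goes at most 50 mm and 8.59 degrees, less where a joint would pass 70% of its speed; a pose out of reach is approached as far as the arm can. A call with a gripper value outside its range is refused whole. The fingers move at their own pace and stop on an object; FORCE is the grip in N (left out, the last holds). Time passes only in rows, so rows that repeat a pose let the fingers close. It gives the time, the measured TCP pose, the force and the opening at its end, in the units of the state.
- bot.sense(): the state, without advancing time (a new reading comes with each control period).
- grab_frame(name): name is "side" or "top"; returns a dict with "color" (480x640x3 uint8, red, green, blue), "range_z" (480x640 float32, mm along the optical axis (not along the pixel's ray), 0 where there is no reading), "vertical_fov" (degrees; the focal length in pixels is half the picture's height over the tangent of half this angle, whatever the lens; pixels are square), "cx", "cy" (the principal point, pixels), "R" (3x3) and "t" (3): a world point X has camera coordinates R X + t. Camera axes: x right, y down, z forward; pixel columns grow to the right and rows downward; lengths in mm; the calibration is good to about 2 mm. A picture is of the moment at which its call begins.
- bot.close_job(): hands the job in, once; it reports no verdict.
The state is a dict: "t": time; "q": joint angles; "joint_vel": joint speeds; "joint_torque": joint torques, N m; "tcp_pos": TCP position; "tool_rot": TCP orientation; "force": force on the tool from outside, world axes, zero at the start; "wrist_torque": the same for the moment, N m; "finger_gap": finger opening in mm.
Only numpy, scipy, OpenCV 4.12 (cv2) and the standard library are available. Lean on these libraries where they do the work, as an engineer would, in place of code of your own. Each camera call takes 0.05 s, during which the arm holds its last target. There are 200 camera calls.

## Working session

There is one attempt and no reset: what is moved stays moved. The work goes in short steps, Python scripts to look and compute and a shell command to move; the robot and the scene stay as the last step left them, time stands still between calls to the robot, and variables do not carry over. Pictures are saved under pics/ and viewed, about 8 in all and at most 12, crops included, and the job is handed in when it is done.

```bash
mkdir -p pics; python3 - <<'E'
from plant import bot, grab_frame
import cv2, numpy as np, pickle
s=bot.sense(); print({k:np.round(v,3).tolist() for k,v in s.items()})
for n in("side","top"):
    f=grab_frame(n); pickle.dump(f,open(n+'0.pkl','wb'))
    cv2.imwrite(f'pics/{n}0.png',f['color'][:,:,::-1]); print(n,f['vertical_fov'],f['cx'],f['cy'],np.round(f['R'],4).tolist(),f['t'])
E
```

```text
{'t': 0.0, 'q': [62.744, 26.898, -2.784, 87.875, 1.379, 65.375, -4.718], 'joint_vel': [0.1, -0.127, -0.08, 0.083, 0.06, 0.052, 0.081], 'joint_torque': [0.0, -51.03, -0.047, -23.771, 0.011, 0.008, 0.0], 'tcp_pos': [291.413, -608.199, 230.247], 'tool_rot': [[0.432, -0.902, -0.001], [-0.902, -0.432, 0.002], [-0.002, 0.0, -1.0]], 'force': [0.893, 0.729, -0.513], 'wrist_torque': [0.002, -0.065, 0.035], 'finger_gap': 85.477}
side 42.86431071283584 324.3679089624391 243.38598864395223 [[0.9446, -0.3282, 0.001], [-0.166, -0.4806, -0.8611], [0.2831, 0.8132, -0.5085]] [-364.04641398  319.3588319   476.00465311]
top 49.26359621638841 321.4045724158264 249.4886418090813 [[0.0217, -0.9992, -0.0325], [-0.9835, -0.0155, -0.1803], [0.1796, 0.0358, -0.9831]] [413.36159676 551.36139903 791.5699008 ]
```

View pics/top0.png

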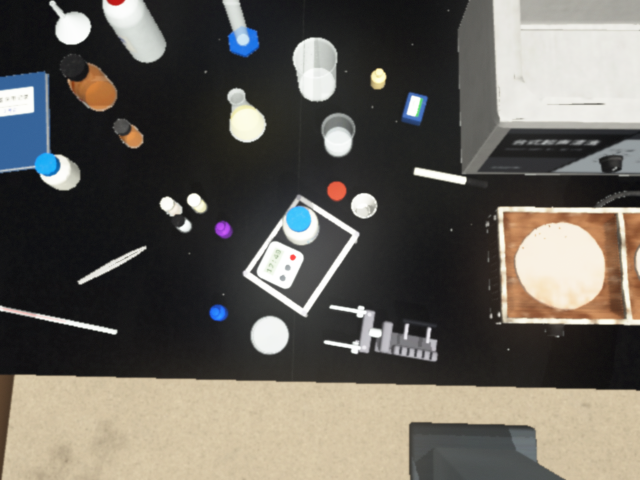

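View pics/side0.png

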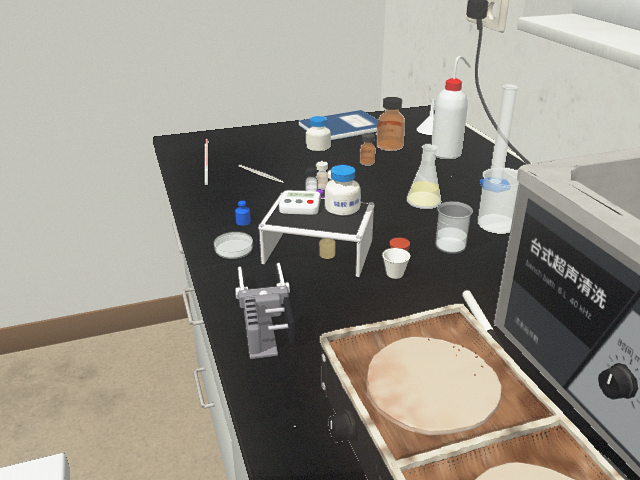

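The top view shows the stand with corners near (299,196), (357,235), (306,313) and (245,273), and the reacher at (385,335) with its jaws pointing left. The side view shows the brass weight under the stand at (327,247).

Weight candidates:
- Brass at side (327,247), under the stand: this one fits the description.
- Brass-coloured at top (378,78), in the open.
- Blue at top (219,313) and purple at top (224,229): look-alikes to leave alone.

Next I'll check the choice in one close crop.

```bash
cat > h.py <<'E'
import numpy as np, cv2, pickle
def K(f):
    F=240/np.tan(np.radians(f['vertical_fov']/2)); return F,f['cx'],f['cy']
def ray(f,u,v,z):
    F,cx,cy=K(f); R=np.array(f['R']);C=-R.T@np.array(f['t']); d=R.T@np.array([(u-cx)/F,(v-cy)/F,1]); return C+d*(z-C[2])/d[2]
def cloud(f):
    F,cx,cy=K(f); R=np.array(f['R']); Z=f['range_z'].astype(float); v,u=np.mgrid[:480,:640]
    P=np.stack([(u-cx)/F*Z,(v-cy)/F*Z,Z],-1)-np.array(f['t']); P=P@R; P[Z==0]=np.nan; return P
def proj(f,X):
    F,cx,cy=K(f); c=np.array(f['R'])@np.array(X,float)+f['t']; return F*c[0]/c[2]+cx,F*c[1]/c[2]+cy
E
python3 - <<'E'
from h import *
t=pickle.load(open('top0.pkl','rb'));s=pickle.load(open('side0.pkl','rb'))
c=lambda f,u,v,w,h,k:cv2.resize(f['color'][v:v+h,u:u+w,::-1],None,fx=k,fy=k,interpolation=cv2.INTER_CUBIC)
a=c(t,240,185,210,185,3.8)[:, :800]; 
cv2.imwrite('pics/c1.png',c(t,240,190,210,180,3.8)); cv2.imwrite('pics/c2.png',c(s,200,180,200,190,3.1))
for n,f in(('top',t),('side',s)):
    P=cloud(f); print(n,'cam',-np.array(f['R']).T@f['t'])
    for (u,v) in ([(299,196),(357,235),(306,313),(245,273),(331,307),(325,344),(368,330),(430,350),(365,205),(270,335),(450,178),(337,190),(219,313),(224,229)] if n=='top' else [(327,240),(327,247),(327,255),(327,258),(265,290),(262,228),(360,236)]):
        print((u,v),np.round(P[v,u]),'z0',np.round(ray(f,u,v,0)[:2]),'z70',np.round(ray(f,u,v,70)[:2]))
# brass mask
hsv=cv2.cvtColor(s['color'],cv2.COLOR_RGB2HSV); m=((hsv[...,0]>14)&(hsv[...,0]<34)&(hsv[...,1]>60)&(hsv[...,2]>50)); m[:225]=0;m[270:]=0;m[:,:300]=0;m[:,350:]=0
v,u=np.nonzero(m); print('brass',u.min(),u.max(),v.min(),v.max(),len(u)); P=cloud(s)[m]; print(np.nanmedian(P,0),np.nanpercentile(P[:,2],[2,98]))
E
```

```text
top cam [391.10203586 393.21261622 890.9955925 ]
(299, 196) [629. 461.  71.] z0 [649. 467.] z70 [629. 462.]
(357, 235) [565. 367.  70.] z0 [580. 364.] z70 [566. 367.]
(306, 313) [440. 445.  66.] z0 [444. 449.] z70 [440. 445.]
(245, 273) [502. 544.  67.] z0 [511. 557.] z70 [501. 544.]
(331, 307) [453. 407.  24.] z0 [455. 407.] z70 [450. 406.]
(325, 344) [393. 416.   0.] z0 [393. 416.] z70 [393. 414.]
(368, 330) [417. 346.  21.] z0 [418. 344.] z70 [416. 348.]
(430, 350) [387. 242.   4.] z0 [387. 241.] z70 [387. 253.]
(365, 205) [634. 351.   2.] z0 [634. 351.] z70 [615. 354.]
(270, 335) [406. 507.  16.] z0 [406. 509.] z70 [405. 500.]
(450, 178) [682. 204.  10.] z0 [685. 202.] z70 [662. 217.]
(337, 190) [654. 400.  25.] z0 [661. 400.] z70 [640. 400.]
(219, 313) [439. 589.  37.] z0 [441. 598.] z70 [437. 582.]
(224, 229) [582. 591.  28.] z0 [588. 597.] z70 [572. 581.]
side cam [ 262.16741827 -353.07017732  517.40697668]
(327, 240) [542. 437.  29.] z0 [558. 484.] z70 [518. 370.]
(327, 247) [539. 429.  21.] z0 [550. 462.] z70 [511. 352.]
(327, 255) [539. 429.   6.] z0 [542. 438.] z70 [504. 331.]
(327, 258) [540. 433.  -3.] z0 [539. 430.] z70 [502. 324.]
(265, 290) [417. 346.  21.] z0 [423. 375.] z70 [401. 277.]
(262, 228) [439. 445.  65.] z0 [465. 559.] z70 [438. 436.]
(360, 236) [567. 365.  70.] z0 [616. 478.] z70 [568. 366.]
brass 319 335 238 258 308
[539.64373827 433.4783788   15.99912073] [-1.78337303 28.51472622]
```

View pics/c1.png

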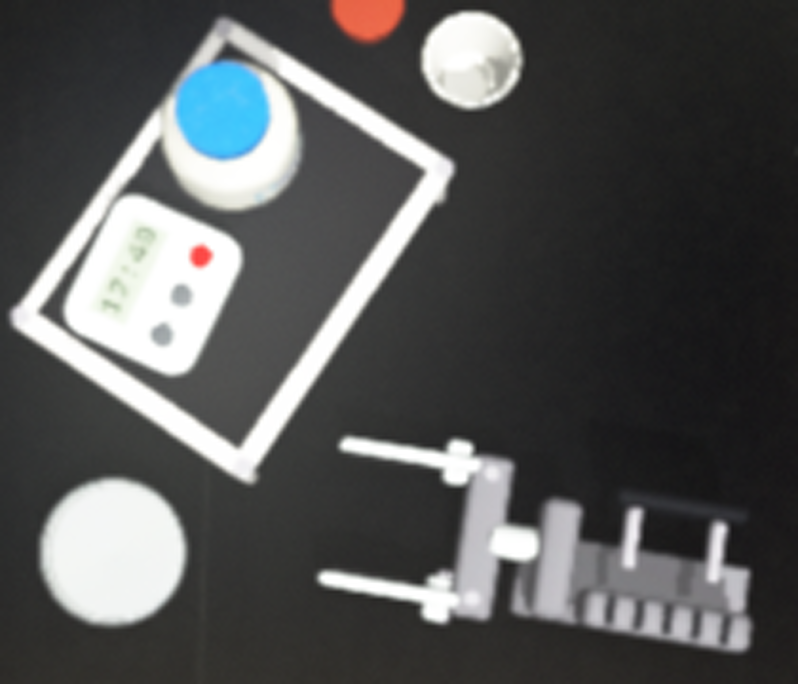

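View pics/c2.png

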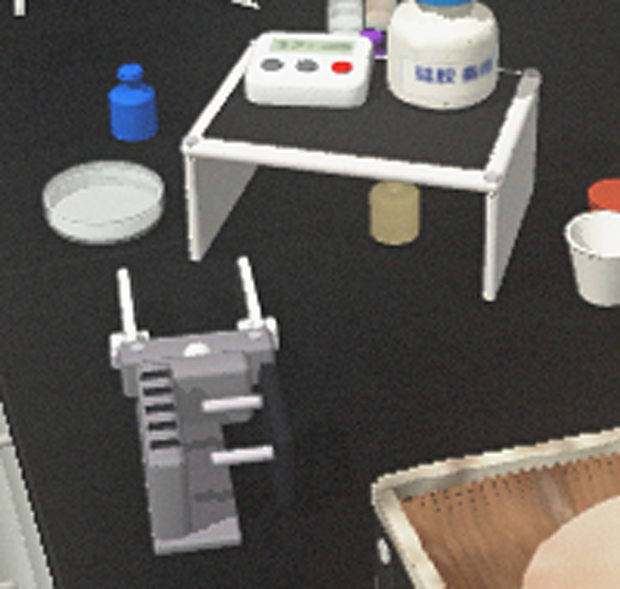

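The crops confirm the choice. The brass weight stands under the stand, with the blue and purple look-alikes outside it. The reacher's white jaws end at crop (345,444) and (325,577), with the black trigger on the upper side. Next I'll get the reacher's pose from both views and check the height of the path.

```bash
cat >> h.py <<'E'
def plan(s,pos,ang):
    """rows' translation (cm) and turn (deg) to reach world TCP pos, tool x at ang deg, tool down"""
    from scipy.spatial.transform import Rotation as Ro
    R0=np.array(s['tool_rot']); a=np.radians(ang); x=np.array([np.cos(a),np.sin(a),0]); z=np.array([0,0,-1.]); R1=np.stack([x,np.cross(z,x),z],1)
    return np.round(R0.T@(np.array(pos)-s['tcp_pos'])/10,2), np.round(Ro.from_matrix(R0.T@R1).as_rotvec(degrees=True),2)
E
python3 - <<'E'
from h import *
t=pickle.load(open('top0.pkl','rb'));s=pickle.load(open('side0.pkl','rb'))
P=cloud(t);Q=cloud(s)
hsv=cv2.cvtColor(t['color'],cv2.COLOR_RGB2HSV)
def box(m,name):
    X=m[:,:2].astype(np.float32); r=cv2.minAreaRect(X); print(name,len(X),'c',np.round(r[0],1),'size',np.round(r[1],1),'ang',round(r[2],1),'z',np.round(np.nanpercentile(m[:,2],[5,50,95]),1))
for n,A in(('top',P),('side',Q)):
    B=A.reshape(-1,3);B=B[np.isfinite(B).all(1)]
    R=B[(B[:,0]>360)&(B[:,0]<470)&(B[:,1]>215)&(B[:,1]<420)]
    h=R[(R[:,2]>18)&(R[:,2]<26)&(R[:,1]>335)&(R[:,1]<365)]; box(h,n+' head')
    g=R[(R[:,2]>40)&(R[:,2]<52)]; box(g,n+' grip/trig tops')
    nz=R[(R[:,2]>30)&(R[:,2]<38)]; box(nz,n+' nose')
    k=B[(B[:,0]>300)&(B[:,0]<680)&(B[:,1]>-300)&(B[:,1]<250)]; print('path max z',np.percentile(k[:,2],99.9))
# jaws: white pixels in top, cast at z 24
m=((hsv[...,2]>170)&(hsv[...,1]<40)).astype(np.uint8)
for nm,(u0,u1,v0,v1) in {'moving':(328,356,298,318),'fixed':(322,350,335,352)}.items():
    v,u=np.nonzero(m[v0:v1,u0:u1]); W=np.array([ray(t,a+u0,b+v0,24)[:2] for a,b in zip(u,v)])
    c=W.mean(0);w=np.linalg.svd(W-c)[2][0]; w*=np.sign(w[1]); e=(W-c)@w; print(nm,len(u),c,'yaw',np.degrees(np.arctan2(w[1],w[0])),'tip',c+w*e.max())
E
```

```text
top head 515 c [417.8 350. ] size [29.  73.5] ang 89.1 z [18.5 20.9 23.8]
top grip/trig tops 608 c [404.4 269.3] size [69.5 60. ] ang 81.6 z [41.3 44.3 47.3]
top nose 394 c [407.  286.7] size [76.6 60. ] ang 80.4 z [30.3 32.6 35.4]
path max z 112.30002959903199
side head 366 c [415.1 350.1] size [29.6 71.7] ang 89.9 z [18.9 20.6 23. ]
side grip/trig tops 587 c [402.2 267.7] size [74. 60.] ang 81.5 z [40.9 43.9 46.5]
side nose 445 c [398.7 279.8] size [91.5 59.1] ang 89.0 z [30.4 32.3 36.8]
path max z 113.06521474338517
moving 102 [451.34972154 387.5520694 ] yaw 81.70441389214682 tip [454.42289254 408.62925781]
fixed 101 [393.90238781 396.27664835] yaw 81.4340215862943 tip [397.08241136 417.38835219]
```

```bash
python3 - <<'E'
from plant import bot
from h import *
s=bot.sense()
for p,a in [((480,-150,270),-45),((480,100,260),-8.5),((403.5,268.5,120),-8.5)]: print(p,*plan(s,p,a))
E
```

```text
(480, -150, 270) [-33.18 -36.81  -3.91] [-1.00e-02  1.00e-01 -1.94e+01]
(480, 100, 260) [-55.73 -47.61  -2.87] [-5.00e-02  1.00e-01 -5.59e+01]
(403.5, 268.5, 120) [-74.2  -47.99  11.16] [-5.00e-02  1.00e-01 -5.59e+01]
```

```bash
python3 -m pendant '[{"translation":[-33.2,-36.8,-3.9],"turn":[0,0,-55.9],"claw":0},{"translation":[-33.2,-36.8,-3.9],"turn":[0,0,-55.9],"claw":0},{"translation":[-33.2,-36.8,-3.9],"turn":[0,0,-55.9],"claw":0},{"translation":[-33.2,-36.8,-3.9],"turn":[0,0,-55.9],"claw":0},{"translation":[-33.2,-36.8,-3.9],"turn":[0,0,-55.9],"claw":0},{"translation":[-33.2,-36.8,-3.9],"turn":[0,0,-55.9],"claw":0},{"translation":[-33.2,-36.8,-3.9],"turn":[0,0,-55.9],"claw":0},{"translation":[-33.2,-36.8,-3.9],"turn":[0,0,-55.9],"claw":0},{"translation":[-33.2,-36.8,-3.9],"turn":[0,0,-55.9],"claw":0},{"translation":[-33.2,-36.8,-3.9],"turn":[0,0,-55.9],"claw":0},{"translation":[-55.7,-47.6,-2.9],"turn":[0,0,-55.9],"claw":0},{"translation":[-55.7,-47.6,-2.9],"turn":[0,0,-55.9],"claw":0}]' 20; python3 - <<'E'
from plant import bot
from h import *
s=bot.sense()
for p,a in [((480,100,260),-8.5),((403.5,268.5,120),-8.5),((403.5,268.5,80),-8.5)]: print(p,*plan(s,p,a))
E
```

```text
t: 1.3
tcp_pos: [480.1, -48.5, 266.2]
tool_rot: [[0.989, -0.148, 0.0], [-0.148, -0.989, 0.0], [0.0, -0.0, -1.0]]
force: [0.7, -0.7, -0.2]
finger_gap: 85.9
(480, 100, 260) [ -2.21 -14.68   0.62] [-0.01 -0.01 -0.01]
(403.5, 268.5, 120) [-12.27 -30.21  14.62] [-0.01 -0.01 -0.01]
(403.5, 268.5, 80) [-12.27 -30.21  18.62] [-0.01 -0.01 -0.01]
```

```bash
python3 -m pendant '[{"translation":[-2.2,-14.7,0.6],"turn":[0,0,0],"claw":0},{"translation":[-2.2,-14.7,0.6],"turn":[0,0,0],"claw":0},{"translation":[-2.2,-14.7,0.6],"turn":[0,0,0],"claw":0},{"translation":[-12.3,-30.2,14.6],"turn":[0,0,0],"claw":0},{"translation":[-12.3,-30.2,14.6],"turn":[0,0,0],"claw":0},{"translation":[-12.3,-30.2,14.6],"turn":[0,0,0],"claw":0},{"translation":[-12.3,-30.2,14.6],"turn":[0,0,0],"claw":0},{"translation":[-12.3,-30.2,14.6],"turn":[0,0,0],"claw":0},{"translation":[-12.3,-30.2,18.6],"turn":[0,0,0],"claw":0},{"translation":[-12.3,-30.2,18.6],"turn":[0,0,0],"claw":0},{"translation":[-12.3,-30.2,18.6],"turn":[0,0,0],"claw":0}]'; python3 - <<'E'
from plant import bot, grab_frame
from h import *
s=bot.sense()
for p,a in [((403.5,268.5,40),-8.5),((403.5,268.5,5),-8.5)]: print(p,*plan(s,p,a))
f=grab_frame('side'); cv2.imwrite('pics/s1.png',cv2.resize(f['color'][130:400,120:440,::-1],None,fx=2,fy=2))
E
```

```text
t: 2.4
tcp_pos: [403.0, 266.0, 80.2]
tool_rot: [[0.989, -0.148, -0.001], [-0.148, -0.989, -0.001], [-0.001, 0.001, -1.0]]
force: [0.5, -0.2, -0.1]
finger_gap: 85.3
(403.5, 268.5, 40) [ 0.02 -0.26  4.02] [ 0.07  0.07 -0.01]
(403.5, 268.5, 5) [ 0.02 -0.26  7.52] [ 0.07  0.07 -0.01]
```

View pics/s1.png

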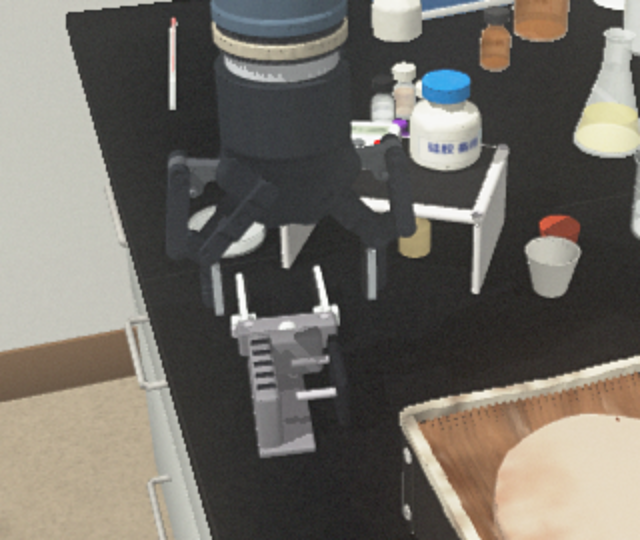

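The fingers (crop (213,285) and (372,275)) hang above the grip and straddle it on both sides. I'll go down now.

```bash
python3 -m pendant '[{"translation":[0,-0.2,3],"turn":[0,0,0],"claw":0},{"translation":[0,-0.2,5],"turn":[0,0,0],"claw":0},{"translation":[0,-0.2,6.5],"turn":[0,0,0],"claw":0},{"translation":[0,-0.2,7.5],"turn":[0,0,0],"claw":0},{"translation":[0,-0.2,7.5],"turn":[0,0,0],"claw":0},{"translation":[0,-0.2,7.5],"turn":[0,0,0],"claw":0}]' 20; python3 -m pendant '[{"translation":[0,0,0],"turn":[0,0,0],"claw":50},{"translation":[0,0,0],"turn":[0,0,0],"claw":60},{"translation":[0,0,0],"turn":[0,0,0],"claw":65},{"translation":[0,0,0],"turn":[0,0,0],"claw":70},{"translation":[0,0,0],"turn":[0,0,0],"claw":70}]'
```

```text
t: 3.05
tcp_pos: [404.4, 268.7, 6.4]
tool_rot: [[0.989, -0.149, 0.002], [-0.149, -0.989, 0.001], [0.002, -0.001, -1.0]]
force: [0.3, -0.4, -0.2]
finger_gap: 85.8
t: 3.55
tcp_pos: [403.5, 268.5, 5.4]
tool_rot: [[0.989, -0.148, 0.0], [-0.148, -0.989, -0.0], [0.0, 0.0, -1.0]]
force: [-0.5, -0.0, 0.6]
finger_gap: 62.0
```

```bash
python3 -m pendant '[{"translation":[0,0,0],"turn":[0,0,0],"claw":76},{"translation":[0,0,0],"turn":[0,0,0],"claw":82},{"translation":[0,0,0],"turn":[0,0,0],"claw":88},{"translation":[0,0,0],"turn":[0,0,0],"claw":92},{"translation":[0,0,0],"turn":[0,0,0],"claw":92},{"translation":[0,0,0],"turn":[0,0,0],"claw":92}]'; python3 - <<'E'
from plant import bot, grab_frame
from h import *
f=grab_frame('top'); cv2.imwrite('pics/t1.png',cv2.resize(f['color'][180:380,220:460,::-1],None,fx=3,fy=3)); print(bot.sense()['finger_gap'])
E
```

```text
t: 4.15
tcp_pos: [402.1, 268.8, 5.9]
tool_rot: [[0.989, -0.146, -0.001], [-0.146, -0.989, -0.001], [-0.001, 0.001, -1.0]]
force: [-4.2, -0.5, 9.5]
finger_gap: 54.7
54.58811935469748
```

View pics/t1.png

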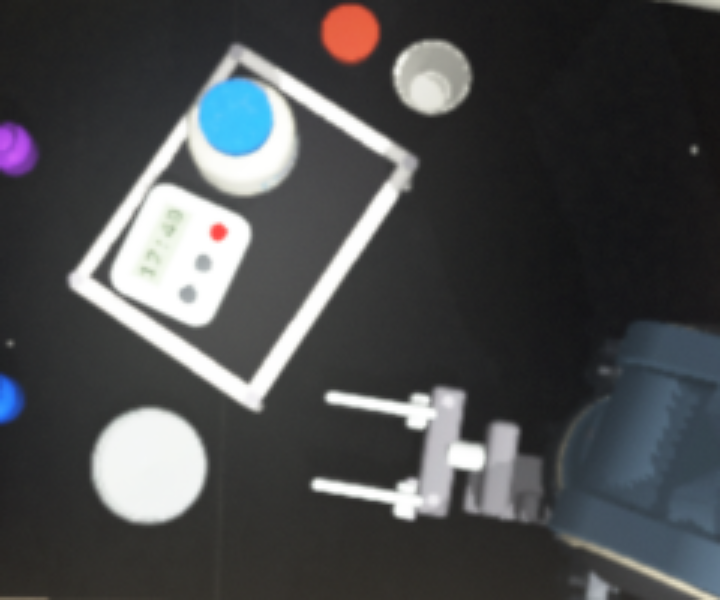

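The jaws have narrowed and the reacher is held (jaw tips at crop (330,397) and (315,485)). I'll ease the downward drag by 2 mm, then back off and turn to the stand's heading of about 58°.

```bash
python3 -m pendant '[{"translation":[0,0,-0.2],"turn":[0,0,0],"claw":92},{"translation":[0.2,0.5,-0.2],"turn":[0,0,2],"claw":92},{"translation":[0.5,1.0,-0.2],"turn":[0,0,5],"claw":92},{"translation":[0.8,1.5,-0.2],"turn":[0,0,8],"claw":92},{"translation":[1.1,1.8,-0.2],"turn":[0,0,11],"claw":92},{"translation":[1.3,2.1,-0.2],"turn":[0,0,14],"claw":92},{"translation":[1.5,2.4,-0.2],"turn":[0,0,17],"claw":92},{"translation":[1.7,2.6,-0.2],"turn":[0,0,20],"claw":92},{"translation":[1.8,2.7,-0.2],"turn":[0,0,22],"claw":92},{"translation":[1.8,2.7,-0.2],"turn":[0,0,23.5],"claw":92},{"translation":[1.8,2.7,-0.2],"turn":[0,0,23.5],"claw":92},{"translation":[1.8,2.7,-0.2],"turn":[0,0,23.5],"claw":92}]'; cat > look.py <<'E'
# measure reacher jaws/head heading, stand and weight
from plant import bot, grab_frame
from h import *
import sys
s=bot.sense(); t=grab_frame('top'); q=grab_frame('side')
print('t',s['t'],'tcp',np.round(s['tcp_pos'],1),'xang',np.degrees(np.arctan2(s['tool_rot'][1][0],s['tool_rot'][0][0])),'F',np.round(s['force'],1),'gap',s['finger_gap'])
pickle.dump((s,t,q),open('last.pkl','wb'))
cv2.imwrite(f'pics/{sys.argv[1]}t.png',cv2.resize(t['color'][180:380,220:460,::-1],None,fx=3,fy=3))
cv2.imwrite(f'pics/{sys.argv[1]}s.png',cv2.resize(q['color'][150:350,170:410,::-1],None,fx=3,fy=3))
E
python3 look.py a
```

```text
t: 5.4
tcp_pos: [417.2, 238.9, 7.2]
tool_rot: [[0.848, -0.53, -0.0], [-0.53, -0.848, -0.0], [0.0, 0.0, -1.0]]
force: [-0.1, -0.2, -2.2]
finger_gap: 54.4
t 5.4 tcp [417.2 238.9   7.2] xang -31.99216906556572 F [-0.1 -0.2 -2.2] gap 54.40873398181072
```

View pics/at.png

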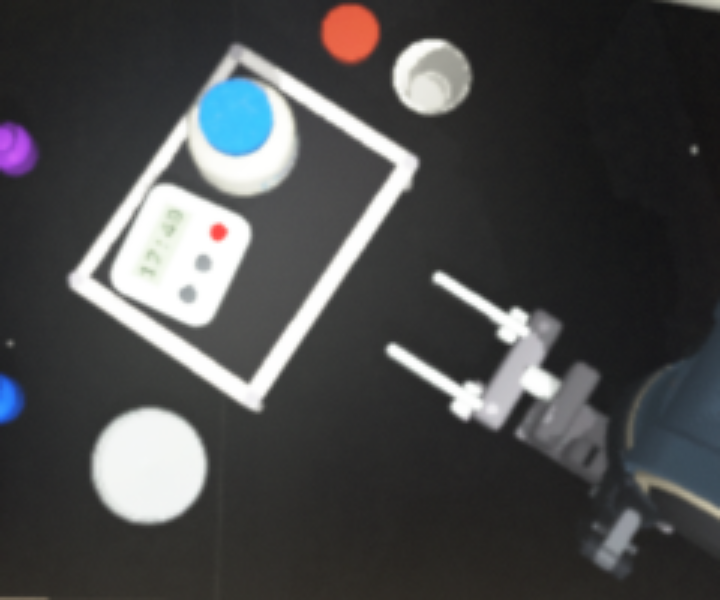

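```bash
cat > jaws.py <<'E'
from h import *
import sys
s,t,q=pickle.load(open('last.pkl','rb'))
hsv=cv2.cvtColor(t['color'],cv2.COLOR_RGB2HSV); m=((hsv[...,2]>160)&(hsv[...,1]<40)).astype(np.uint8)
R=np.array(s['tool_rot']); n=-R[:2,1]; yy=-R[:2,0]; T=np.array(s['tcp_pos'])[:2]   # reacher x, y axes if aligned with tool
for a in sys.argv[1:]:
    x0,y0,x1,y1=map(float,a.split(',')); k=np.zeros_like(m); cv2.line(k,(round(x0),round(y0)),(round(x1),round(y1)),1,7)
    v,u=np.nonzero(m&k); W=np.array([ray(t,b,c,24)[:2] for b,c in zip(u,v)]); c=W.mean(0); w=np.linalg.svd(W-c)[2][0]; w*=np.sign(w@n)
    e=((W-c)@w).max(); tip=c+w*e; print('yaw',np.degrees(np.arctan2(w[1],w[0])),'tip in tool: x',(tip-T)@n,'y',(tip-T)@yy,'centre y',(c-T)@yy)
P=[(629,461),(565.5,367),(440,445),(501.5,544)]; W=np.array([543.5,443.5]); print('weight in tool: x',(W-T)@n,'y',(W-T)@yy)
# stand edges refined from depth cloud (top view, z 60..76)
A=cloud(t).reshape(-1,3); A=A[np.isfinite(A).all(1)]; A=A[(A[:,2]>62)&(A[:,2]<76)&(A[:,0]>420)&(A[:,0]<650)&(A[:,1]>350)&(A[:,1]<560)]
print(cv2.minAreaRect(A[:,:2].astype(np.float32)))
A=cloud(q).reshape(-1,3); hs=cv2.cvtColor(q['color'],cv2.COLOR_RGB2HSV)
E
python3 jaws.py 366,272,388,286.5 350.3,296.3,372,312
```

```text
yaw 58.181987484295604 tip in tool: x 147.22497026851696 y -22.11236015132858 centre y -22.198680658232828
yaw 55.57131690540031 tip in tool: x 147.41285536850643 y 25.123240142791726 centre y 26.3280131152568
weight in tool: x 240.4472072511573 y 1.2717833393912292
((534.8523559570312, 455.83392333984375), (120.5416488647461, 160.3096923828125), 57.22437286376953)
```

```bash
python3 -m pendant '[{"translation":[0,0,0.1],"turn":[0,0,0],"claw":86},{"translation":[0,-0.5,0.1],"turn":[0,0,0],"claw":85},{"translation":[0,-1.3,0.1],"turn":[0,0,0],"claw":85},{"translation":[0,-2.1,0.1],"turn":[0,0,0],"claw":85},{"translation":[0,-2.9,0.1],"turn":[0,0,0],"claw":85},{"translation":[0,-3.7,0.1],"turn":[0,0,0],"claw":85},{"translation":[0,-4.5,0.1],"turn":[0,0,0],"claw":85},{"translation":[0,-5.2,0.1],"turn":[0,0,0],"claw":85},{"translation":[0,-5.8,0.1],"turn":[0,0,0],"claw":85},{"translation":[0,-6.0,0.1],"turn":[0,0,0],"claw":85},{"translation":[0,-6.0,0.1],"turn":[0,0,0],"claw":85}]'; python3 look.py b
```

```text
t: 6.6
tcp_pos: [449.4, 290.4, 6.3]
tool_rot: [[0.848, -0.53, 0.0], [-0.53, -0.848, 0.001], [0.0, -0.001, -1.0]]
force: [0.6, 0.3, -2.0]
finger_gap: 56.8
t 6.6 tcp [449.4 290.4   6.3] xang -31.98873357537939 F [ 0.6  0.3 -2. ] gap 56.75714170601239
```

View pics/bs.png

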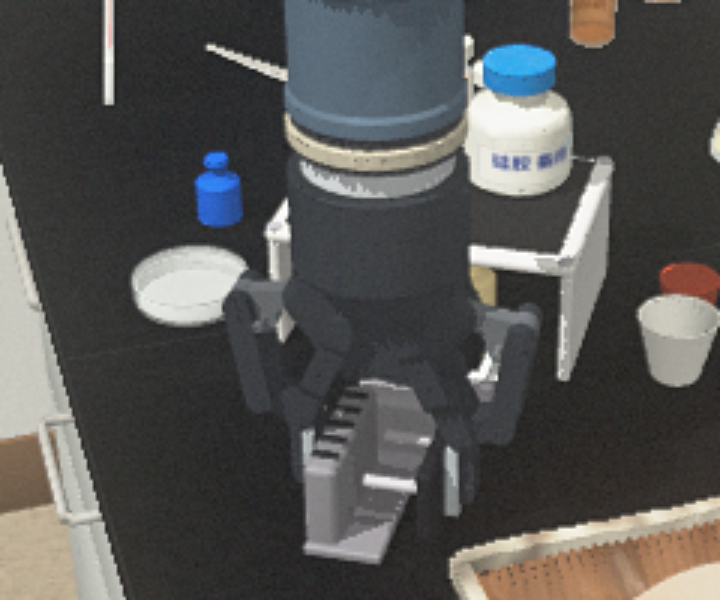

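The reacher is at the mouth with its grip held square. The weight's edge shows at crop (482,285), and the force is low. I'll go on inserting with a 1 mm drop.

```bash
python3 -m pendant '[{"translation":[0,-0.5,0.1],"turn":[0,0,0],"claw":85},{"translation":[0,-1.1,0.1],"turn":[0,0,0],"claw":85},{"translation":[0,-1.7,0.1],"turn":[0,0,0],"claw":85},{"translation":[0,-2.3,0.1],"turn":[0,0,0],"claw":85},{"translation":[0,-2.9,0.1],"turn":[0,0,0],"claw":85},{"translation":[0,-3.5,0.1],"turn":[0,0,0],"claw":85},{"translation":[0,-4.1,0.1],"turn":[0,0,0],"claw":85},{"translation":[0,-4.6,0.1],"turn":[0,0,0],"claw":85},{"translation":[0,-5.1,0.1],"turn":[0,0,0],"claw":85},{"translation":[0,-5.3,0.1],"turn":[0,0,0],"claw":85},{"translation":[0,-5.3,0.1],"turn":[0,0,0],"claw":85}]'; python3 look.py c; python3 - <<'E'
from h import *
s,t,q=pickle.load(open('last.pkl','rb'))
hsv=cv2.cvtColor(q['color'],cv2.COLOR_RGB2HSV); m=((hsv[...,0]>14)&(hsv[...,0]<34)&(hsv[...,1]>60)&(hsv[...,2]>50)); m[:225]=0;m[270:]=0;m[:,:300]=0;m[:,350:]=0
v,u=np.nonzero(m); print(len(u), (u.min(),u.max(),v.min(),v.max()) if len(u) else '')
E
```

```text
t: 7.8
tcp_pos: [477.6, 335.7, 5.3]
tool_rot: [[0.848, -0.53, 0.001], [-0.53, -0.848, 0.001], [-0.0, -0.002, -1.0]]
force: [0.7, 0.4, -1.0]
finger_gap: 56.9
t 7.8 tcp [477.6 335.7   5.3] xang -31.98631532026155 F [ 0.7  0.4 -1. ] gap 56.936974464065166
32 (np.int64(332), np.int64(335), np.int64(242), np.int64(253))
```

View pics/cs.png

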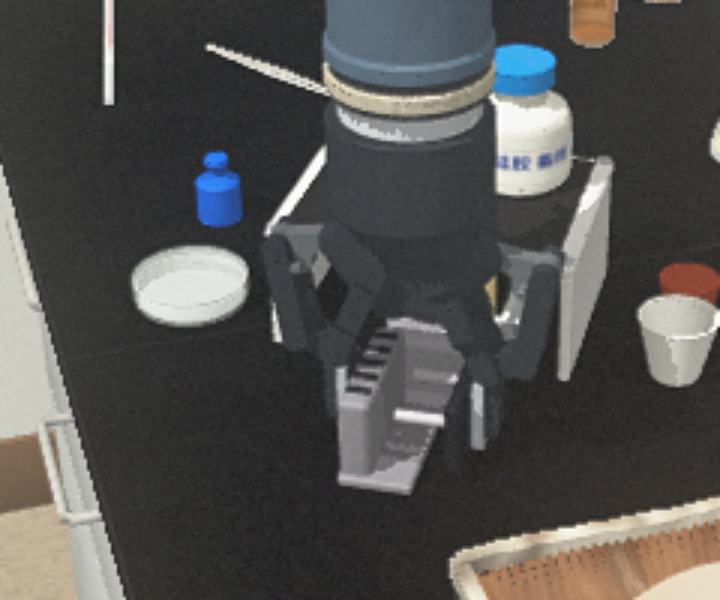

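The weight's right edge is still at column 335, so it hasn't been touched. The jaws now straddle it. I'll squeeze slowly and shift 3 mm to the tool's +x to keep it centred.

```bash
python3 -m pendant '[{"translation":[0.05,0,0],"turn":[0,0,0],"claw":87},{"translation":[0.1,0,0],"turn":[0,0,0],"claw":89},{"translation":[0.15,0,0],"turn":[0,0,0],"claw":91},{"translation":[0.2,0,0],"turn":[0,0,0],"claw":93},{"translation":[0.25,0,0],"turn":[0,0,0],"claw":95},{"translation":[0.3,0,0],"turn":[0,0,0],"claw":97},{"translation":[0.3,0,0],"turn":[0,0,0],"claw":98},{"translation":[0.3,0,0],"turn":[0,0,0],"claw":99},{"translation":[0.3,0,0],"turn":[0,0,0],"claw":100},{"translation":[0.3,0,0],"turn":[0,0,0],"claw":100}]' 20; for i in 1; do python3 -m pendant '[{"translation":[0,0,0],"turn":[0,0,0],"claw":101},{"translation":[0,0,0],"turn":[0,0,0],"claw":102},{"translation":[0,0,0],"turn":[0,0,0],"claw":103}]' 20; done
```

```text
t: 8.9
tcp_pos: [479.0, 334.7, 6.3]
tool_rot: [[0.849, -0.529, -0.0], [-0.529, -0.849, 0.002], [-0.001, -0.001, -1.0]]
force: [-3.9, 1.9, 7.9]
finger_gap: 52.4
t: 9.2
tcp_pos: [479.0, 334.7, 6.4]
tool_rot: [[0.849, -0.529, 0.0], [-0.529, -0.849, 0.002], [-0.001, -0.001, -1.0]]
force: [-5.2, 2.2, 9.5]
finger_gap: 51.2
```

```bash
python3 -m pendant '[{"translation":[0,0,0],"turn":[0,0,0],"claw":104},{"translation":[0,0,0],"turn":[0,0,0],"claw":105},{"translation":[0,0,0],"turn":[0,0,0],"claw":105}]' 20|grep -E "force|gap";python3 -m pendant '[{"translation":[0,0,0],"turn":[0,0,0],"claw":106},{"translation":[0,0,0],"turn":[0,0,0],"claw":107},{"translation":[0,0,0],"turn":[0,0,0],"claw":107}]' 20|grep -E "force|gap"
```

```text
force: [-4.4, 1.2, 10.5]
finger_gap: 50.4
force: [-4.5, 2.4, 11.5]
finger_gap: 50.0
```

```bash
python3 -m pendant '[{"translation":[0,0,-0.1],"turn":[0,0,0],"claw":107},{"translation":[0,0,-0.15],"turn":[0,0,0],"claw":108},{"translation":[0,0,-0.15],"turn":[0,0,0],"claw":109},{"translation":[0,0,-0.15],"turn":[0,0,0],"claw":109}]' 20|grep -E "force|gap|pos";python3 -m pendant '[{"translation":[0,0,0],"turn":[0,0,0],"claw":110},{"translation":[0,0,0],"turn":[0,0,0],"claw":111},{"translation":[0,0,0],"turn":[0,0,0],"claw":111}]' 20|grep -E "force|gap"
```

```text
tcp_pos: [479.9, 333.3, 6.8]
force: [-2.0, 2.0, 2.3]
finger_gap: 48.8
force: [-1.8, 0.6, 3.6]
finger_gap: 48.9
```

```bash
python3 -m pendant '[{"translation":[0,0,0],"turn":[0,0,0],"claw":112},{"translation":[0,0,0],"turn":[0,0,0],"claw":113},{"translation":[0,0,0],"turn":[0,0,0],"claw":113}]' 20|grep -E "force|gap|pos";python3 -m pendant '[{"translation":[0,0,0],"turn":[0,0,0],"claw":114},{"translation":[0,0,0],"turn":[0,0,0],"claw":115},{"translation":[0,0,0],"turn":[0,0,0],"claw":115}]' 20|grep -E "force|gap"; python3 look.py d
```

```text
tcp_pos: [479.9, 333.4, 6.9]
force: [-1.3, 0.8, 3.3]
finger_gap: 49.1
force: [-2.3, 1.7, 5.2]
finger_gap: 48.9
t 11.1 tcp [479.9 333.4   6.9] xang -32.00220748348563 F [-2.3  1.7  5.2] gap 48.87012480750787
```

The gap has stalled at 48.9 mm from count 109 to 115, so the jaws have met the weight at about 11 mm of travel. I'll hold at 20 N grip (about 5 N at the jaws) and draw out gently.

```bash
python3 -m pendant '[{"translation":[0,0,0],"turn":[0,0,0],"claw":118},{"translation":[0,0,0],"turn":[0,0,0],"claw":120},{"translation":[0,0,0],"turn":[0,0,0],"claw":120},{"translation":[0,0.1,0],"turn":[0,0,0],"claw":120},{"translation":[0,0.4,0],"turn":[0,0,0],"claw":120},{"translation":[0,0.9,0],"turn":[0,0,0],"claw":120},{"translation":[0,1.4,0],"turn":[0,0,0],"claw":120},{"translation":[0,1.9,0],"turn":[0,0,0],"claw":120},{"translation":[0,2.4,0],"turn":[0,0,0],"claw":120},{"translation":[0,2.9,0],"turn":[0,0,0],"claw":120},{"translation":[0,3.3,0],"turn":[0,0,0],"claw":120},{"translation":[0,3.5,0],"turn":[0,0,0],"claw":120}]' 20; python3 look.py e
```

```text
t: 12.4
tcp_pos: [461.1, 303.3, 6.9]
tool_rot: [[0.848, -0.53, 0.0], [-0.53, -0.848, -0.0], [0.0, -0.0, -1.0]]
force: [1.0, 3.6, 2.7]
finger_gap: 48.9
t 12.4 tcp [461.1 303.3   6.9] xang -32.006697482724846 F [1.  3.6 2.7] gap 48.87743817270369
```

View pics/es.png

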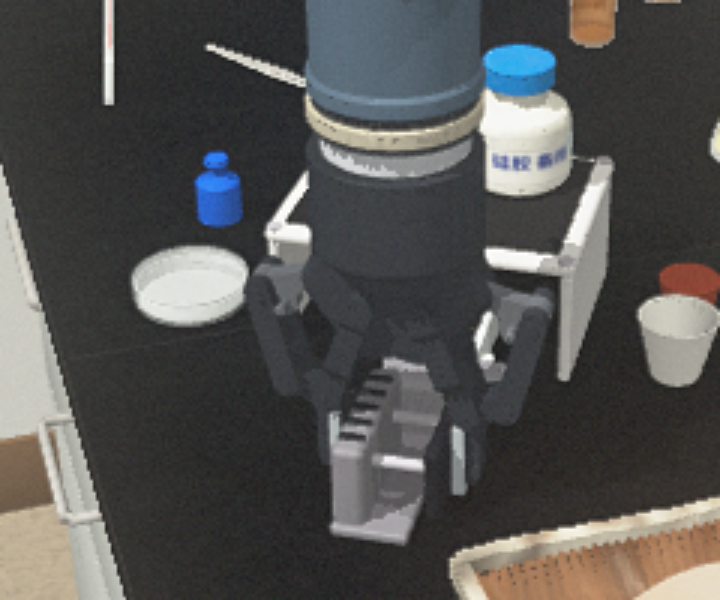

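The gap still reads 48.9 mm, so the weight hasn't slipped out, and the pull force is steady. I'll keep drawing.

```bash
python3 -m pendant '[{"translation":[0,0.5,0],"turn":[0,0,0],"claw":120},{"translation":[0,1.2,0],"turn":[0,0,0],"claw":120},{"translation":[0,1.9,0],"turn":[0,0,0],"claw":120},{"translation":[0,2.6,0],"turn":[0,0,0],"claw":120},{"translation":[0,3.3,0],"turn":[0,0,0],"claw":120},{"translation":[0,4.0,0],"turn":[0,0,0],"claw":120},{"translation":[0,4.7,0],"turn":[0,0,0],"claw":120},{"translation":[0,5.4,0],"turn":[0,0,0],"claw":120},{"translation":[0,6.1,0],"turn":[0,0,0],"claw":120},{"translation":[0,6.8,0],"turn":[0,0,0],"claw":120},{"translation":[0,7.3,0],"turn":[0,0,0],"claw":120},{"translation":[0,7.5,0],"turn":[0,0,0],"claw":120}]' 20; python3 look.py f
```

```text
t: 13.7
tcp_pos: [421.2, 239.5, 6.9]
tool_rot: [[0.848, -0.53, 0.0], [-0.53, -0.848, -0.0], [0.0, 0.0, -1.0]]
force: [2.3, 3.9, 5.5]
finger_gap: 48.8
t 13.7 tcp [421.2 239.5   6.9] xang -32.01784228239966 F [2.3 3.9 5.5] gap 48.7509177936757
```

View pics/ft.png

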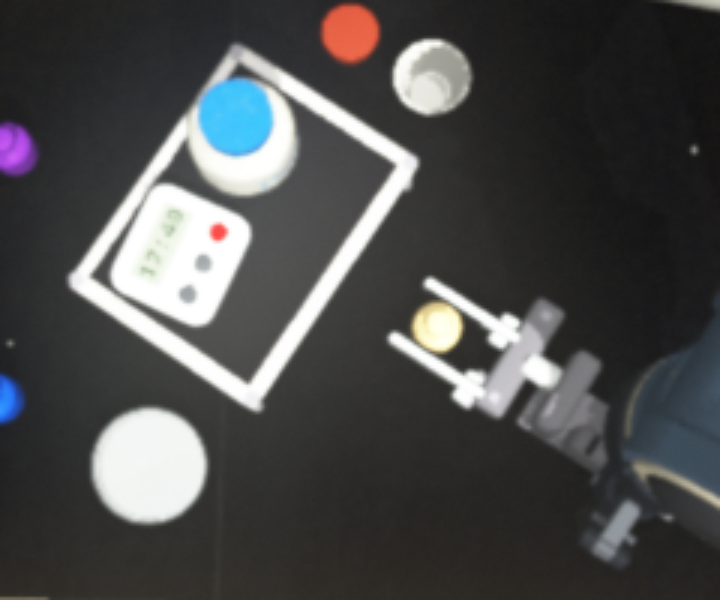

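The weight stands upright between the jaws at crop (437,327), clear of the stand's front edge. I'll let go slowly.

```bash
python3 -m pendant '[{"translation":[0,0,0],"turn":[0,0,0],"claw":120},{"translation":[0,0,0],"turn":[0,0,0],"claw":116},{"translation":[0,0,0],"turn":[0,0,0],"claw":112},{"translation":[0,0,0],"turn":[0,0,0],"claw":109},{"translation":[0,0,0],"turn":[0,0,0],"claw":107},{"translation":[0,0,0],"turn":[0,0,0],"claw":105},{"translation":[0,0,0],"turn":[0,0,0],"claw":103},{"translation":[0,0,0],"turn":[0,0,0],"claw":101},{"translation":[0,0,0],"turn":[0,0,0],"claw":99},{"translation":[0,0,0],"turn":[0,0,0],"claw":97},{"translation":[0,0,0],"turn":[0,0,0],"claw":95},{"translation":[0,0,0],"turn":[0,0,0],"claw":93}]' 20|grep -E "t:|force|gap"; python3 -m pendant '[{"translation":[0,0,0],"turn":[0,0,0],"claw":91},{"translation":[0,0,0],"turn":[0,0,0],"claw":89},{"translation":[0,0,0],"turn":[0,0,0],"claw":87},{"translation":[0,0,0],"turn":[0,0,0],"claw":85},{"translation":[0,0,0],"turn":[0,0,0],"claw":83},{"translation":[0,0,0],"turn":[0,0,0],"claw":81},{"translation":[0,0,0],"turn":[0,0,0],"claw":79},{"translation":[0,0,0],"turn":[0,0,0],"claw":77},{"translation":[0,0,0],"turn":[0,0,0],"claw":74},{"translation":[0,0,0],"turn":[0,0,0],"claw":70},{"translation":[0,0,0],"turn":[0,0,0],"claw":60},{"translation":[0,0,0],"turn":[0,0,0],"claw":40}]' 20|grep -E "t:|force|gap"; python3 look.py g
```

```text
t: 15.0
tool_rot: [[0.848, -0.53, -0.002], [-0.53, -0.848, -0.001], [-0.001, 0.002, -1.0]]
force: [0.0, -0.3, -2.3]
finger_gap: 54.3
t: 16.2
tool_rot: [[0.848, -0.53, 0.0], [-0.53, -0.848, 0.0], [0.0, -0.0, -1.0]]
force: [-0.8, -0.5, 0.0]
finger_gap: 72.1
t 16.2 tcp [421.6 240.1   6.9] xang -31.99859998258828 F [-0.8 -0.5  0. ] gap 72.06644519115441
```

View pics/gt.png

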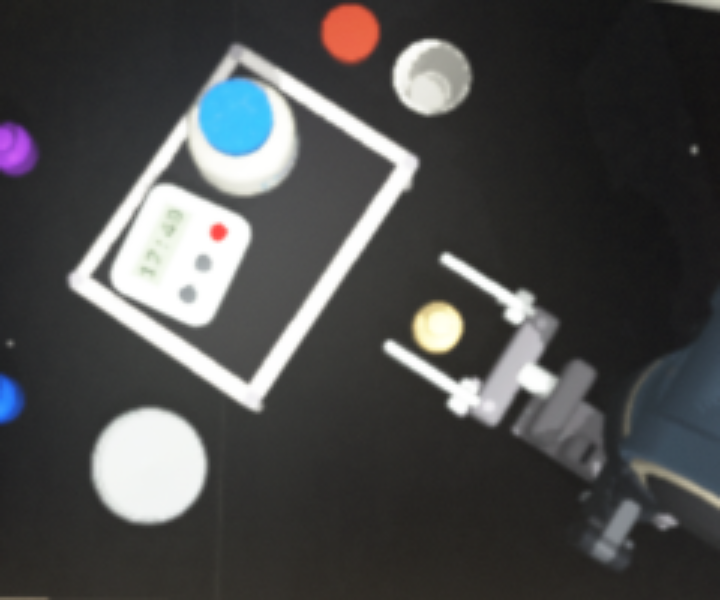

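The jaws are open and clear of the weight on both sides. I'll open fully and lift straight up.

```bash
python3 -m pendant '[{"translation":[0,0,0],"turn":[0,0,0],"claw":20},{"translation":[0,0,0],"turn":[0,0,0],"claw":0},{"translation":[0,0,0],"turn":[0,0,0],"claw":0},{"translation":[0,0,-1],"turn":[0,0,0],"claw":0},{"translation":[0,0,-3],"turn":[0,0,0],"claw":0},{"translation":[0,0,-6],"turn":[0,0,0],"claw":0},{"translation":[0,0,-10],"turn":[0,0,0],"claw":0},{"translation":[0,0,-15],"turn":[0,0,0],"claw":0},{"translation":[0,0,-20],"turn":[0,0,0],"claw":0},{"translation":[0,6,-20],"turn":[0,0,0],"claw":0},{"translation":[0,6,-20],"turn":[0,0,0],"claw":0},{"translation":[0,6,-20],"turn":[0,0,0],"claw":0}]'; python3 look.py i; python3 - <<'E'
from h import *
s,t,q=pickle.load(open('last.pkl','rb'))
M=np.array([502.5,404.]); n=np.array([.53,.848]); yy=np.array([-.848,.53])
for nm,f in(('top',t),('side',q)):
    P=cloud(f); hsv=cv2.cvtColor(f['color'],cv2.COLOR_RGB2HSV); m=(hsv[...,0]>14)&(hsv[...,0]<34)&(hsv[...,1]>60)&(hsv[...,2]>50)
    m&=(P[...,0]>400)&(P[...,0]<560)&(P[...,1]>310)&(P[...,1]<450)&(P[...,2]>3)&(P[...,2]<60)
    W=P[m]; print(nm,len(W),'z max',np.percentile(W[:,2],98) if len(W) else '')
    if len(W): c=np.median(W[:,:2],0); print('weight xy',c,'mouth',(c-M)@n,(c-M)@yy)
    B=P.reshape(-1,3); B=B[np.isfinite(B).all(1)]; d=B[:,:2]-M; a=d@n; R=B[(a<-120)&(a>-230)&(abs(d@yy)<60)]
    g=R[(R[:,2]>40)&(R[:,2]<54)]; print('grip tops',len(g),np.percentile(g[:,2],[5,50,95]) if len(g) else '', cv2.minAreaRect(g[:,:2].astype(np.float32)) if len(g) else '')
E
```

```text
t: 17.5
tcp_pos: [388.7, 187.3, 207.2]
tool_rot: [[0.847, -0.532, 0.001], [-0.532, -0.847, -0.002], [0.002, 0.001, -1.0]]
force: [0.5, 0.8, 0.3]
finger_gap: 85.5
t 17.5 tcp [388.7 187.3 207.2] xang -32.13343737256495 F [0.5 0.8 0.3] gap 85.53560667249396
top 84 z max 38.13121319229316
weight xy [488.97035115 354.55810948] mouth -49.09743705318548 -14.731059756240303
grip tops 615 [41.13843502 44.38422533 47.41337433] ((422.18731689453125, 239.75640869140625), (69.70211791992188, 60.07869338989258), 57.44866943359375)
side 281 z max 38.211234714971084
weight xy [481.73363807 340.63336659] mouth -64.74107695427824 -15.97444079239737
grip tops 629 [40.98078114 43.89885363 46.42413736] ((420.1419982910156, 236.9279022216797), (72.20272064208984, 59.85995101928711), 56.72477340698242)
```

```bash
python3 -m pendant '[{"translation":[0,0,0],"turn":[0,0,0],"claw":0},{"translation":[0,0,0],"turn":[0,0,0],"claw":0}]' | head -1; python3 -c "
from plant import bot; print(bot.close_job())"
```

```text
t: 17.8
the job is handed in; nothing more can be done
None
```

I drew the brass weight out of the gap with the reacher and let it go. The job was handed in at about 17.8 s; no verdict is reported.

**Squeeze:** The finger gap stopped at 48.9 mm (about 11 mm of trigger travel) while the command kept closing. With the grip set to 20 N I estimate about 5 N at each jaw, but jaw force can't be read directly. The gap stayed steady while I drew the tool back 110 mm.

**Last checks:**
- **Weight:** It stands about 50 mm in front of the mouth. The top view gives 49 mm and the side view 65 mm, but the side view sees only the near face, so allow about 12 mm. Its top measures about 38 mm high, which fits upright.
- **Reacher:** The grip measures 60 mm across and its tops are at the same height as at the start, so the trigger is released and it lies flat. About 5 mm of clearance is estimated between the weight and the fixed jaw.
- **Gripper:** It is open, 200 mm up and clear.

**Not checked:** The 12-picture limit refused the final side picture, so I did not view the scene after lifting away. The last picture I viewed, just before lifting, shows the jaws open and clear of the weight and the crucible, petri dish and red stopper where they were. The marker pen was outside that crop, but the arm never worked near it.

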